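# Press a shell inlay flush with a pedal press

### The arm

A 6-joint arm with a two-finger parallel gripper is mounted at the origin on the work surface. World frame = base frame: x ahead of the robot, y to its left, z up, the work surface at z = 0. Lengths are in m, angles in rad, forces in N, time in s.
With the tool pointing down it reaches from about 0.35 to 0.775 m from the base axis. Payload 5.5 kg.
Tool frame: the origin (TCP) lies at the very end of the fingers, on their centre line; the grasp point (between the pads) lies 19 mm behind it; z points along the fingers, y is the line along which they close (so a half turn about z gives the same grasp; the last joint's range is limited). The gripper opens to 85 mm and grips with 20 to 120 N. Pads are 22 mm wide; open, the fingers measure 114 mm over their backs; the gripper's body (76 mm by 85 mm) begins 54 mm behind the grasp point. The pads swing forward as they close: fully open they stand 13 mm farther back than shut.
Start: joints at [1.108, 0.313, 0.046, 1.304, 0, 1.431], TCP at [0.182, 0.545, 0.231] pointing down, gripper open.
Joint ranges: [-2.76, 2.76], [-0.86, 1.69], [-1.03, 1.26], [-2.2, 2.34], [-1.47, 1.5], [-3.14, 3.14]. Speed limits (rad/s): [2.57, 2.57, 3.14, 3.14, 3.14, 3.14].

### API

Orientations are given as a unit quaternion [w, x, y, z].
In Python, from workcell import env, imaging, ticket gives the robot as it stands. The module is installed in compiled form; this text tells all that it offers.
- The arm moves only by the tool apply_moves, never from a script. Its argument "rows" is a list of rows, each an object with "xyz": the shift along the tool's x, y, z in mm, a list of three; "turn": the turn, a rotation vector about the tool's x, y, z in rad, a list of three; "grip": the opening, from 0 (shut) to 1 (fully open). A call has 1 to 12 rows; each row is the pose to reach, as a shift and turn from the pose commanded when the call began, along the tool's axes at that moment; what a row does not reach only later rows make up. A row lasts 1/12 s, in which the tool goes at most 41.7 mm and 7.16 degrees, less where a joint would pass 70% of its speed; a pose out of reach is approached as far as the arm can. A call with a gripper value outside its range is refused whole. The fingers move at their own pace and stop on an object; "force" is the grip in N (left out, the last holds). Time passes only in rows, so rows that repeat a pose let the fingers close. It gives the time, the measured TCP pose, the force, the opening and the grip force at its end, in the units of the state.
- env.get_state(): the state, without advancing time (a new reading comes with each control period).
- imaging.read_camera(name): name is "side" or "top"; returns a dict with "color" (384x512x3 uint8, blue, green, red), "z_map" (384x512 float32, m along the optical axis (not along the pixel's ray), 0 where there is no reading), "camera_matrix" (3x3 intrinsics, pixels), "view" (4x4, takes a point from world to camera coordinates). Camera axes: x right, y down, z forward; pixel columns grow to the right and rows downward; lengths in m; the calibration is good to about 2 mm. A picture is of the moment at which its call begins.
- ticket.hand_in(): hands the job in; it is judged then, once.
The state is a dict: "clock": time; "joint_pos": joint angles; "qvel": joint speeds; "tau": joint torques, N m; "tcp_pos": TCP position; "orientation": TCP orientation; "wrist_force": force on the tool from outside, world axes, zero at the start; "ft_torque": the same for the moment, N m; "finger_gap": finger opening in m; "grip_force": force on a finger pad.
Only numpy, scipy, OpenCV 4.12 (cv2) and the standard library are available. Lean on these libraries where they do the work, as an engineer would, in place of code of your own. Each camera call takes 0.05 s, during which the arm holds its last target. There are 200 camera calls.

### The job

Slide the red lacquered lid over the press bed, without lifting it, until it sits squarely against both the green side rail and the back stop, so that its shell disc is under the press foot. Then push the spring pedal down with the gripper until it stops solid and the disc is fully home in the lid, keep it down for two full seconds, and ease the pedal back up under control instead of letting it fly. Push gently throughout, leave the lid where it is and leave everything else on the bench alone.

Things in the scene. Friction and masses are not known exactly. Their poses are not given: they have to be found in the camera images.
- press: Green bench press, bolted down, its place and yaw vary. Origin: under its bed plate at bench level; +x runs away from the robot to the back stop, +y to the side rail and pedal. Bed plate 12 mm thick, x -165..145, y -105..65 mm. Over x = 50, y = 0 hangs the 44 mm foot in a 52 mm guide, on a 60 mm wide arm reaching back to a column at x = 195; arm 110 to 195 mm above the bench.
- nest (a point): Point on top of the bed plate under the foot (press x 50, y 0, 12 mm above the bench). The lid's origin is within about 1.5 mm of it when the lid touches rail and back stop squarely. The foot's height is set anew for each job and not measured: its cork face waits 46 to 54 mm above the bench, 5 to 15 mm over the proud disc.
- lid: Red lacquered box lid, a loose solid slab 150 mm (its x) by 100 mm (its y) by 22 mm high, 0.3 to 0.5 kg, lying on the bed short of the foot, up to 0.2 rad askew and off the rail; 2 to 4 N slide it, a moment's more on touching it. Origin: centre of its underside. A 64 mm mother-of-pearl disc sits in the middle of its top, standing 5 to 6.5 mm proud.
- shell (a joint): How far the shell disc has been pressed into the lid, in m: 0 to 0.0015 at first, 0.006 fully home (0.5 mm above the lid's top). It is a tight fit: about 12 N at the foot moves it and it stays where it is left.
- pedal (a joint): Pedal angle, rad: 0 up at rest, grows as it is pressed. 1 rad lowers the foot by 50 mm. The foot meets the disc between 0.1 and 0.3; there the pedal gets heavier but is not at its stop. With the lid in place it stops solid, disc home, somewhere from 0.22 to 0.4; with no lid it runs on to 0.46 without effect.
- tread (a point): Ribbed black rubber tread of the pedal, 81 mm (x) by 68 mm (y). This point: centre of its top face; at rest 92 mm above the bench, tilted 0.32 rad up towards the robot; it sinks 25 to 45 mm to the stop. At its centre it takes 3 N at first, 5 N before the foot meets the disc, about 11 N while the disc goes in, more only at the stop. It springs back if let go.
- charcoal: Charcoal polishing block 110 x 60 x 45 mm, loose bystander on the bench. Origin: centre of its underside.
- calipers: Brass calipers 170 mm long, 9 mm thick, loose bystander lying flat. Origin: middle of the beam, underside.
- boxbase: Dark red open box 150 x 100 x 60 mm, loose bystander. Origin: centre of its underside.
- jar: Amber jar 64 mm in diameter, 90 mm high, loose bystander. Origin: centre of its underside.
- brush: Brush 190 mm long lying flat, loose bystander. Origin: on its underside, near mid-length.
- bowl: Blue bowl 110 mm wide, 45 mm high, loose bystander. Origin: centre of its underside.
- side_rail (a point): Middle of the green side rail's inner face, at its top edge. The rail runs along the press's x (-160..140 mm) and stands 15 mm above the bed; its inner face is at press y = 51 mm.
- back_stop (a point): Middle of the green back stop's face towards the robot, at its top edge. The stop runs along the press's y (-92..52 mm), 15 mm above the bed; its face is at press x = 126 mm.
- hinge (a point): Middle of the pedal's hinge axis, which is parallel to the press's y, 45 mm above the bench, 105 mm behind (press +x) the tread's centre, between two 63 mm high bracket cheeks.

How it is judged:
On the way, in this order (a step that is already met when the one before it is completed fails the run):
1. the lid sits squarely against side rail and back stop, disc still proud (horizontal distance between lid and nest below 0.005 m and angle between the x axis of lid and the x axis of press, either way round below 0.06 rad and value of joint shell below 0.003 m), for 0.2 s.
2. the pedal is held down at its stop by the gripper with the disc fully home in the seated lid (horizontal distance between lid and nest below 0.005 m and angle between the x axis of lid and the x axis of press, either way round below 0.06 rad and value of joint shell above 0.0052 m and value of joint pedal above 0.19 rad and contact force between the fingers and anything else above 3 N), for 1.5 s.
At the end, for the whole second after the job is handed in: The lid rests within 5 mm and 0.06 rad of its place against rail and back stop, the shell disc is pressed in at least 5.2 of its 6 mm, and the pedal is back up within 0.03 rad of rest (horizontal distance between lid and nest below 0.005 m and angle between the x axis of lid and the x axis of press, either way round below 0.06 rad and value of joint shell above 0.0052 m and value of joint pedal below 0.03 rad and linear speed of lid below 0.01 m/s); the robot touches nothing.
It fails at once if the lid is lifted off the bed (z of lid in the frame of press above 0.024 m).
It fails at once if the gripper pushes on anything (lid, pedal) with more than 38 N (contact force between the fingers and anything else above 38 N).
It fails at once if the pedal flies back up (over 4 rad/s) (velocity of joint pedal below -4 rad/s).
It fails at once if another thing on the bench is shifted by more than 20 mm (distance of any of charcoal, calipers, boxbase, jar, brush, bowl from where it was at the start of the episode above 0.02 m).
It also fails if it takes over 67 s, if anything falls off the work surface, if the arm or the gripper's body presses on something with over 40 N, if the wrist force passes 120 N, or if a joint passes its speed limit or range.

## Working session

There is one attempt and no reset: what is moved stays moved. The work goes in short steps, Python scripts to look and compute and a tool call to move; the robot and the scene stay as the last step left them, time stands still between calls to the robot, and variables do not carry over. Pictures are saved under pics/ and viewed, at most 10 in all, crops included, and the job is handed in when it is done.

Besides the shell and the picture viewer there is one more tool, called after "Emit:" in YAML: its name, and indented under it one key for each argument. apply_moves: Moves the arm, as the interface text tells. Its arguments: {"type":"object","properties":{"rows":{"type":"array"},"force":{"type":"number"}},"required":["rows"]}

```bash
mkdir -p pics; cat > h.py <<'E'
import numpy as np, cv2
from workcell import env, imaging, ticket
from scipy.spatial.transform import Rotation as R
def cam(n):
    d=imaging.read_camera(n); return d['color'],d['z_map'],d['camera_matrix'],d['view']
def pts(z,K,V):
    v,u=np.mgrid[:z.shape[0],:z.shape[1]]
    P=np.stack([(u-K[0,2])/K[0,0]*z,(v-K[1,2])/K[1,1]*z,z],-1)
    W=(P-V[:3,3])@V[:3,:3]; W[z<=0]=np.nan; return W
def state():
    s=env.get_state(); q=s['orientation']; r=R.from_quat([q[1],q[2],q[3],q[0]])
    return s,np.array(s['tcp_pos']),r
E
python3 - <<'E'
from h import *
for n in('top','side'):
    c,z,K,V=cam(n); cv2.imwrite(f'pics/{n}0.png',c); np.savez(f'{n}0.npz',c=c,z=z,K=K,V=V)
    print(n,-V[:3,:3].T@V[:3,3],K[0,0])
s,p,r=state(); print(s['clock'],p,r.as_matrix().round(3),s['wrist_force'])
E
```

```text
top [0.46229592 0.02970081 1.24125025] 350.5498074526611
side [1.30429427 0.33827076 0.81899595] 356.02996531625143
0.1 [0.1822127  0.54490335 0.23047347] [[-0.948  0.317 -0.001]
 [ 0.317  0.948 -0.001]
 [ 0.    -0.002 -1.   ]] [ 0.51136815 -0.40192365  0.53707179]
```

View pics/top0.png

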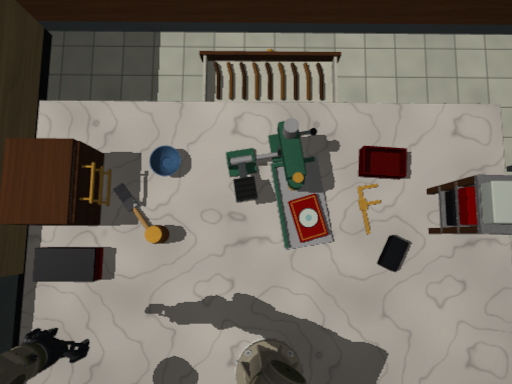

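View pics/side0.png

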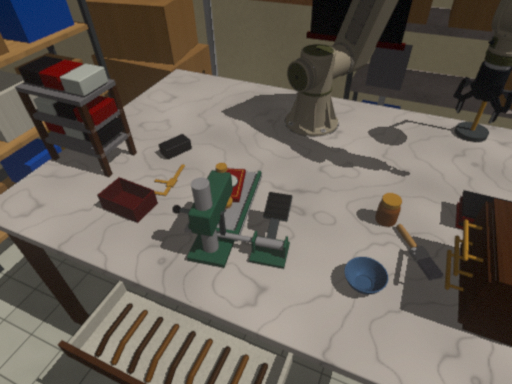

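The top view shows the lid at about (309,217), the rail running (277,165)–(288,247), and the tread at about (245,189). The arm covers the nest near (292,175), and the press is yawed slightly. Next I'll measure these.

```bash
python3 - <<'E'
from h import *
d=np.load('top0.npz');c,z,K,V=[d[k] for k in('c','z','K','V')]; W=pts(z,K,V)
hsv=cv2.cvtColor(c,cv2.COLOR_BGR2HSV); H,S,Vv=[hsv[...,i].astype(int) for i in range(3)]
u=np.arange(512)[None];v=np.arange(384)[:,None]
print('table z',np.nanmedian(W[250:300,200:230,2]))
def planefix(uv,h):
    uv=np.atleast_2d(uv).astype(float); r=np.c_[(uv[:,0]-K[0,2])/K[0,0],(uv[:,1]-K[1,2])/K[1,1],np.ones(len(uv))]@V[:3,:3]
    C=-V[:3,:3].T@V[:3,3]; return C+r*((h-C[2])/r[:,2])[:,None]
# lid red
m=((H<8)|(H>172))&(S>150)&(Vv>70)&(u>280)&(u<345)&(v>180)&(v<255)
# include everything inside
cn=max(cv2.findContours(m.astype(np.uint8),cv2.RETR_EXTERNAL,cv2.CHAIN_APPROX_NONE)[0],key=cv2.contourArea)
P=planefix(cn[:,0],.034)[:,:2].astype(np.float32); r=cv2.minAreaRect(P*1000); print('lid rect',r, 'z',np.nanmedian(W[m][:,2]))
b=cv2.boxPoints(r);print(b)
# disc
m=(S<90)&(Vv>150)&(u>296)&(u<322)&(v>205)&(v<231); print('disc',planefix(np.argwhere(m)[:,::-1],.040).mean(0),m.sum(),np.nanmedian(W[m][:,2]))
# rail
g=(H>60)&(H<95)&(S>80)&(u>265)&(u<295)&(v>195)&(v<250)
print('rail z',np.nanpercentile(W[g][:,2],[5,50,95]))
for row in range(196,250,6):
    xs=np.where(g[row])[0]; 
    if len(xs): print(row,xs.min(),xs.max(),planefix([[xs.min()-.5,row],[xs.max()+.5,row]],.027)[:,:2].round(4).tolist(), W[row,xs,2].round(3))
# bed grey row
t=(Vv<50)&(u>228)&(u<262)&(v>170)&(v<206)&(W[...,2]>.06)
print('tread n',t.sum(),np.nanmedian(W[t],0)); 
cn=max(cv2.findContours(t.astype(np.uint8),cv2.RETR_EXTERNAL,cv2.CHAIN_APPROX_NONE)[0],key=cv2.contourArea)
print(cv2.boxPoints(cv2.minAreaRect(cn)).round(1).tolist(), cv2.minAreaRect((W[t][:,:2]*1000).astype(np.float32)), np.nanmin(W[t],0),np.nanmax(W[t],0))
big=cv2.resize(c[130:270,220:360],(784,784//1),interpolation=cv2.INTER_CUBIC); cv2.imwrite('pics/z1.png',cv2.resize(big,(600,600)))
E
```

```text
table z -0.0005321005162539375
lid rect ((522.3101196289062, -131.16769409179688), (147.181396484375, 98.13365936279297), 16.97753143310547) z 0.033502188392497106
[[ 437.59918 -105.72746]
 [ 466.25388 -199.5844 ]
 [ 607.02106 -156.60793]
 [ 578.36633  -62.75099]]
disc [ 0.52209748 -0.13127301  0.04      ] 243 0.03954849616269754
rail z [0.02278131 0.02629792 0.030244  ]
196 277 279 [[0.5966, -0.0237], [0.5967, -0.0342]] [0.028 0.028 0.023]
202 278 280 [[0.5757, -0.0272], [0.5757, -0.0377]] [0.023 0.027 0.025]
208 279 281 [[0.5548, -0.0307], [0.5548, -0.0412]] [0.024 0.028 0.031]
214 280 282 [[0.534, -0.0342], [0.534, -0.0446]] [0.028 0.026 0.024]
220 281 283 [[0.5133, -0.0377], [0.5133, -0.0481]] [0.024 0.026 0.029]
226 282 284 [[0.4926, -0.0411], [0.4927, -0.0515]] [0.023 0.028 0.027]
232 283 285 [[0.4721, -0.0446], [0.4721, -0.0549]] [0.024 0.026 0.026]
238 284 286 [[0.4516, -0.048], [0.4516, -0.0583]] [0.024 0.029 0.026]
244 285 287 [[0.4312, -0.0514], [0.4313, -0.0617]] [0.027 0.028 0.026]
tread n 460 [0.61493624 0.08304434 0.09278156]
[[232.89999389648438, 178.6999969482422], [253.39999389648438, 175.3000030517578], [257.1000061035156, 197.60000610351562], [236.6999969482422, 201.10000610351562]] ((616.2706909179688, 83.45832061767578), (80.50841522216797, 68.47657012939453), 9.777266502380371) [0.57424428 0.04334134 0.06767939] [0.65799118 0.12132474 0.10989232]
```

View pics/z1.png

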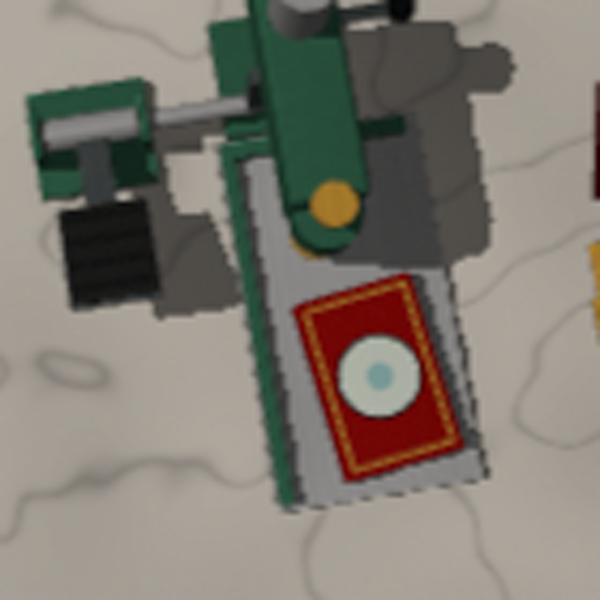

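The zoom shows the bed, the rail, the lid skewed about 0.13 rad, the back stop at zoom (385,127), and the tread at zoom (110,255). I'll fix the press x origin and work out the first move.

```bash
cat >> h.py <<'E'
YAW=0.166
ex=np.array([np.cos(YAW),np.sin(YAW)]);ey=np.array([-ex[1],ex[0]])
X0=None;Y0=-.1831
def world(X,Y,z): # X,Y dot coords along ex, ey
    return np.r_[X*ex+Y*ey,z]
def to(target,yang,tilt=0,tax=None):
    """print shift/turn; yang: world angle of tool y; tilt about world axis tax applied after"""
    s,p,r=state(); y=np.array([np.cos(yang),np.sin(yang),0]);zz=np.array([0,0,-1.]);x=np.cross(y,zz)
    Rt=R.from_matrix(np.c_[x,y,zz])
    if tilt: Rt=R.from_rotvec(np.array(tax)*tilt)*Rt
    print('t',s['clock'],'F',np.round(s['wrist_force'],2),'gap',round(s['finger_gap'],4),'p',p.round(4))
    print('xyz',(r.inv().apply(target-p)*1000).round(1).tolist(),'turn',(r.inv()*Rt).as_rotvec().round(4).tolist(),'j6',round(s['joint_pos'][5],2))
E
python3 - <<'E'
from h import *
for n in('top','side'):
    d=np.load(n+'0.npz');c,z,K,V=[d[k] for k in('c','z','K','V')]; W=pts(z,K,V)
    hsv=cv2.cvtColor(c,cv2.COLOR_BGR2HSV); H,S,Vv=[hsv[...,i].astype(int) for i in range(3)]
    X=W[...,:2]@ex; Y=W[...,:2]@ey-Y0; Z=W[...,2]
    b=(S<60)&(Z>.007)&(Z<.017)&(Y>-.105)&(Y<.045)&(X>.3)&(X<.9)
    print(n,'bed X',np.percentile(X[b],[0,.5,2,98,100]),'Y',np.percentile(Y[b],[1,99]),b.sum())
    g=(H>60)&(H<95)&(S>80)&(Z>.02)&(Z<.032)&(X>.6)&(X<.9)&(Y>-.1)&(Y<.06)
    print('stop X',np.percentile(X[g&(Y<-.035)],[0,10,50,90,100]).round(4) if (g&(Y<-.035)).sum() else None,(g&(Y<-.035)).sum(), 'rail X max',X[g&(Y>.045)].max() if (g&(Y>.045)).any() else None)
    o=(H>12)&(H<28)&(S>120)&(Z>.08)&(X>.55)&(X<.8)&(abs(Y)<.06); print('knob/guide',o.sum(),np.median(X[o]),np.median(Y[o]),np.nanpercentile(Z[o],[5,50,95]) if o.any() else 0)
    t=(Vv<50)&(Z>.06)&(Z<.12)&(Y>.12)&(Y<.21)&(X>.56)&(X<.68);print('tread',t.sum(),np.median(X[t]),np.median(Y[t]),np.median(Z[t]),np.percentile(X[t],[1,99]),np.percentile(Y[t],[1,99]))
    gb=(H>60)&(H<95)&(S>80)&(Z>.05)&(Z<.07)&(Y>.1)&(Y<.25);print('bracket',gb.sum(),np.percentile(X[gb],[1,50,99]) if gb.any() else 0)
to(world(.493,-.310,.150),YAW)
E
```

```text
top bed X [0.39785595 0.39859586 0.40058867 0.68793549 0.89950459] Y [-0.10413351  0.0440337 ] 1674
stop X [0.6892 0.6902 0.6959 0.7007 0.7017] 32 rail X max 0.8023744215218432
knob/guide 102 0.6130564430549469 -0.0002106241604486886 [0.18690983 0.19985769 0.20291972]
tread 460 0.619621304993571 0.16317951216757434 0.0927815554072374 [0.58231141 0.65829837] [0.12985658 0.19657256]
bracket 44 [0.69862589 0.72255486 0.74409987]
side bed X [0.40106298 0.40372981 0.40870558 0.81074574 0.81219103] Y [-0.10226832  0.04446995] 747
stop X [0.7852 0.7898 0.7985 0.8081 0.8095] 8 rail X max 0.8089220186407803
knob/guide 86 0.6181463623376184 0.0020537578135218504 [0.19026389 0.19853244 0.20102713]
tread 542 0.6279141328326412 0.16540468173316691 0.09029933439033812 [0.59034364 0.66270691] [0.13442853 0.19694091]
bracket 46 [0.71376624 0.73438395 0.751084  ]
t 0.1 F [ 0.51 -0.4   0.54] gap 0.0854 p [0.1822 0.5449 0.2305]
xyz [-580.9, -616.6, 81.4] turn [-0.0016, 0.0007, 1.082] j6 1.43
```

Emit:
apply_moves:
  rows:
    - {"xyz": [-290, -308, 20], "turn": [0, 0, 0.54], "grip": 0.6}
    - {"xyz": [-290, -308, 20], "turn": [0, 0, 0.54], "grip": 0.6}
    - {"xyz": [-290, -308, 20], "turn": [0, 0, 0.54], "grip": 0.6}
    - {"xyz": [-290, -308, 20], "turn": [0, 0, 0.54], "grip": 0.6}
    - {"xyz": [-290, -308, 20], "turn": [0, 0, 0.54], "grip": 0.6}
    - {"xyz": [-290, -308, 20], "turn": [0, 0, 0.54], "grip": 0.6}
    - {"xyz": [-290, -308, 20], "turn": [0, 0, 0.54], "grip": 0.6}
    - {"xyz": [-290, -308, 20], "turn": [0, 0, 0.54], "grip": 0.6}
    - {"xyz": [-290, -308, 20], "turn": [0, 0, 0.54], "grip": 0.6}
    - {"xyz": [-290, -308, 20], "turn": [0, 0, 0.54], "grip": 0.6}
    - {"xyz": [-290, -308, 20], "turn": [0, 0, 0.54], "grip": 0.6}
    - {"xyz": [-290, -308, 20], "turn": [0, 0, 0.54], "grip": 0.6}

```text
clock: 1.1
tcp_pos: [0.3605, 0.159, 0.211]
orientation: [-0.0, 0.421, 0.907, -0.0]
wrist_force: [-0.4, 0.8, 0.4]
finger_gap: 0.0512
grip_force: 0.0
```

```bash
python3 -c "
from h import *
to(world(.493,-.310,.12),YAW)"
```

```text
t 1.1 F [-0.42  0.75  0.38] gap 0.0512 p [0.3605 0.159  0.211 ]
xyz [-406.9, -112.3, 90.9] turn [-0.0005, -0.0001, 0.5359] j6 1.08
```

Emit:
apply_moves:
  rows:
    - {"xyz": [-407, -112, 91], "turn": [0, 0, 0.536], "grip": 0.6}
    - {"xyz": [-407, -112, 91], "turn": [0, 0, 0.536], "grip": 0.6}
    - {"xyz": [-407, -112, 91], "turn": [0, 0, 0.536], "grip": 0.6}
    - {"xyz": [-407, -112, 91], "turn": [0, 0, 0.536], "grip": 0.6}
    - {"xyz": [-407, -112, 91], "turn": [0, 0, 0.536], "grip": 0.6}
    - {"xyz": [-407, -112, 91], "turn": [0, 0, 0.536], "grip": 0.6}
    - {"xyz": [-407, -112, 91], "turn": [0, 0, 0.536], "grip": 0.6}
    - {"xyz": [-407, -112, 91], "turn": [0, 0, 0.536], "grip": 0.6}
    - {"xyz": [-407, -112, 91], "turn": [0, 0, 0.536], "grip": 0.6}
    - {"xyz": [-407, -112, 91], "turn": [0, 0, 0.536], "grip": 0.6}
    - {"xyz": [-407, -112, 91], "turn": [0, 0, 0.536], "grip": 0.6}
    - {"xyz": [-407, -112, 91], "turn": [0, 0, 0.536], "grip": 0.6}

```text
clock: 2.1
tcp_pos: [0.5409, -0.2221, 0.1184]
orientation: [-0.0, 0.644, 0.765, -0.0]
wrist_force: [0.3, -0.1, 0.2]
finger_gap: 0.051
grip_force: 0.0
```

```bash
python3 - <<'E'
from h import *
to(world(.493,-.310,.016),YAW)
E
```

```text
t 2.1 F [ 0.32 -0.15  0.19] gap 0.051 p [ 0.5409 -0.2221  0.1184]
xyz [-1.6, -3.7, 102.4] turn [-0.0006, -0.0007, 0.0046] j6 0.87
```

Emit:
apply_moves:
  rows:
    - {"xyz": [-2, -4, 30], "turn": [0, 0, 0.005], "grip": 0.6}
    - {"xyz": [-2, -4, 60], "turn": [0, 0, 0.005], "grip": 0.6}
    - {"xyz": [-2, -4, 85], "turn": [0, 0, 0.005], "grip": 0.6}
    - {"xyz": [-2, -4, 98], "turn": [0, 0, 0.005], "grip": 0.6}
    - {"xyz": [-2, -4, 102], "turn": [0, 0, 0.005], "grip": 0.6}
    - {"xyz": [-2, -4, 102], "turn": [0, 0, 0.005], "grip": 0.6}

```text
clock: 2.6
tcp_pos: [0.5349, -0.2206, 0.0173]
orientation: [-0.002, 0.645, 0.764, -0.0]
wrist_force: [0.2, 0.5, -0.6]
finger_gap: 0.0515
grip_force: 0.0
```

```bash
python3 - <<'E'
from h import *
to(world(.493,-.244,.016),YAW)
E
```

```text
t 2.6 F [ 0.16  0.55 -0.58] gap 0.0515 p [ 0.5349 -0.2206  0.0173]
xyz [61.9, 2.1, 1.5] turn [-0.0023, -0.0026, 0.0034] j6 0.87
```

Emit:
apply_moves:
  rows:
    - {"xyz": [8, 2, 0], "turn": [0, 0, 0.003], "grip": 0.6}
    - {"xyz": [14, 2, 0], "turn": [0, 0, 0.003], "grip": 0.6}
    - {"xyz": [18, 2, 0], "turn": [0, 0, 0.003], "grip": 0.6}
    - {"xyz": [21, 2, 0], "turn": [0, 0, 0.003], "grip": 0.6}
    - {"xyz": [24, 2, 0], "turn": [0, 0, 0.003], "grip": 0.6}
    - {"xyz": [27, 2, 0], "turn": [0, 0, 0.003], "grip": 0.6}
    - {"xyz": [30, 2, 0], "turn": [0, 0, 0.003], "grip": 0.6}
    - {"xyz": [33, 2, 0], "turn": [0, 0, 0.003], "grip": 0.6}
    - {"xyz": [36, 2, 0], "turn": [0, 0, 0.003], "grip": 0.6}
    - {"xyz": [39, 2, 0], "turn": [0, 0, 0.003], "grip": 0.6}
    - {"xyz": [42, 2, 0], "turn": [0, 0, 0.003], "grip": 0.6}
    - {"xyz": [45, 2, 0], "turn": [0, 0, 0.003], "grip": 0.6}

```text
clock: 3.6
tcp_pos: [0.5302, -0.1787, 0.0183]
orientation: [0.0, 0.647, 0.763, -0.0]
wrist_force: [-0.8, -3.9, 2.3]
finger_gap: 0.0513
grip_force: 1.5
```

```bash
python3 - <<'E'
from h import *
to(world(.493,-.244,.016),YAW)
c,z,K,V=cam('top'); cv2.imwrite('pics/z2.png',cv2.resize(c[130:270,220:360],(600,600),interpolation=cv2.INTER_CUBIC))
E
```

```text
t 3.6 F [-0.78 -3.9   2.28] gap 0.0513 p [ 0.5302 -0.1787  0.0183]
xyz [19.8, -0.5, 2.3] turn [0.0001, 0.0003, -0.0022] j6 0.94
```

View pics/z2.png

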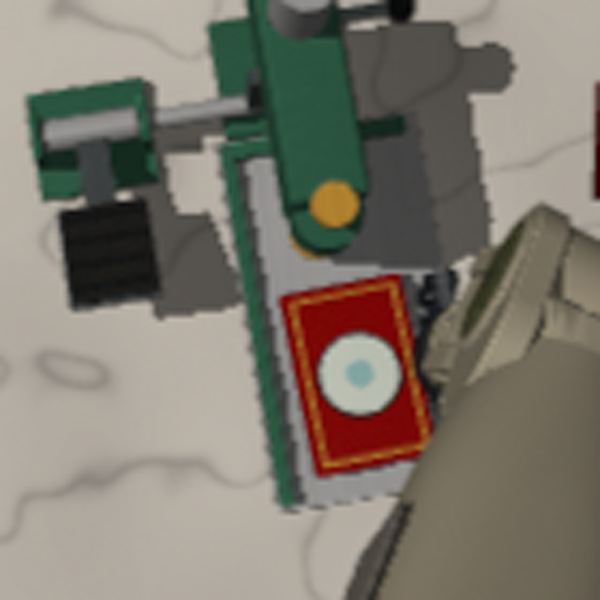

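The lid is now parallel to the rail, with its left edge about 20 mm away (zoom 325,470 against the rail at 300,500). I'll push on.

Emit:
apply_moves:
  rows:
    - {"xyz": [3, 0, 1], "turn": [0, 0, 0], "grip": 0.6}
    - {"xyz": [6, 0, 1], "turn": [0, 0, 0], "grip": 0.6}
    - {"xyz": [9, 0, 1], "turn": [0, 0, 0], "grip": 0.6}
    - {"xyz": [11, 0, 1], "turn": [0, 0, 0], "grip": 0.6}
    - {"xyz": [13, 0, 1], "turn": [0, 0, 0], "grip": 0.6}
    - {"xyz": [14, 0, 1], "turn": [0, 0, 0], "grip": 0.6}
    - {"xyz": [15, 0, 1], "turn": [0, 0, 0], "grip": 0.6}
    - {"xyz": [16, 0, 1], "turn": [0, 0, 0], "grip": 0.6}

```text
clock: 4.32
tcp_pos: [0.5275, -0.1627, 0.0171]
orientation: [-0.0, 0.647, 0.763, 0.0]
wrist_force: [-0.3, -2.0, 0.6]
finger_gap: 0.0512
grip_force: 1.1
```

```bash
python3 - <<'E'
from h import *
to(world(.493,-.244,.017),YAW)
E
```

```text
t 4.3167 F [-0.33 -1.98  0.58] gap 0.0512 p [ 0.5275 -0.1627  0.0171]
xyz [3.6, -0.4, 0.1] turn [-0.0002, -0.0004, -0.0019] j6 0.96
```

Emit:
apply_moves:
  rows:
    - {"xyz": [1, 0, 0], "turn": [0, 0, 0], "grip": 0.6}
    - {"xyz": [2, 0, 0], "turn": [0, 0, 0], "grip": 0.6}
    - {"xyz": [3, 0, 0], "turn": [0, 0, 0], "grip": 0.6}
    - {"xyz": [3, 0, 0], "turn": [0, 0, 0], "grip": 0.6}

```text
clock: 4.65
tcp_pos: [0.5273, -0.1601, 0.0173]
orientation: [0.0, 0.647, 0.763, -0.0]
wrist_force: [1.6, -3.7, -1.6]
finger_gap: 0.051
grip_force: 1.7
```

```bash
python3 - <<'E'
from h import *
to(world(.493,-.244,.017),YAW)
E
```

```text
t 4.65 F [ 1.59 -3.69 -1.63] gap 0.051 p [ 0.5273 -0.1601  0.0173]
xyz [1.1, -0.6, 0.2] turn [0.0002, 0.0005, -0.0019] j6 0.97
```

Emit:
apply_moves:
  rows:
    - {"xyz": [1, 0, 0], "turn": [0, 0, 0], "grip": 0.6}
    - {"xyz": [2, 0, 0], "turn": [0, 0, 0], "grip": 0.6}
    - {"xyz": [2, 0, 0], "turn": [0, 0, 0], "grip": 0.6}

```text
clock: 4.9
tcp_pos: [0.5277, -0.1599, 0.0177]
orientation: [0.002, 0.647, 0.762, -0.001]
wrist_force: [1.3, -7.8, -2.5]
finger_gap: 0.0513
grip_force: 4.1
```

```bash
python3 - <<'E'
from h import *
to(world(.493,-.244,.017),YAW)
E
```

```text
t 4.9 F [ 1.28 -7.8  -2.48] gap 0.0513 p [ 0.5277 -0.1599  0.0177]
xyz [0.9, -1.0, 0.7] turn [0.0007, 0.0039, -0.0025] j6 0.97
```

It is on the rail: 8 N and no further motion. I'll back off, lift, and go to the lid's front.

Emit:
apply_moves:
  rows:
    - {"xyz": [-8, 0, 0], "turn": [0, 0, 0], "grip": 0.6}
    - {"xyz": [-25, 0, 0], "turn": [0, 0, 0], "grip": 0.6}
    - {"xyz": [-30, 0, -30], "turn": [0, 0, 0], "grip": 0.6}
    - {"xyz": [-30, 0, -65], "turn": [0, 0, 0], "grip": 0.6}
    - {"xyz": [-30, 0, -100], "turn": [0, 0, 0], "grip": 0.6}
    - {"xyz": [-30, 0, -100], "turn": [0, 0, 0], "grip": 0.6}

```text
clock: 5.4
tcp_pos: [0.5354, -0.1903, 0.1241]
orientation: [0.005, 0.647, 0.762, 0.002]
wrist_force: [1.2, -0.0, 1.2]
finger_gap: 0.0514
grip_force: 0.0
```

```bash
python3 - <<'E'
from h import *
to(world(.385,Y0,.10),YAW+np.pi/2,-.25,np.r_[ey,0])
c,z,K,V=cam('top')
np.savez('t3.npz',c=c,z=z)
E
```

```text
t 5.4 F [ 1.25 -0.03  1.19] gap 0.0514 p [ 0.5354 -0.1903  0.1241]
xyz [92.8, -112.0, 22.7] turn [-0.1939, -0.1853, -1.5644] j6 0.92
```

Emit:
apply_moves:
  rows:
    - {"xyz": [93, -112, 20], "turn": [-0.194, -0.185, -1.564], "grip": 0.6}
    - {"xyz": [93, -112, 20], "turn": [-0.194, -0.185, -1.564], "grip": 0.6}
    - {"xyz": [93, -112, 20], "turn": [-0.194, -0.185, -1.564], "grip": 0.6}
    - {"xyz": [93, -112, 20], "turn": [-0.194, -0.185, -1.564], "grip": 0.6}
    - {"xyz": [93, -112, 20], "turn": [-0.194, -0.185, -1.564], "grip": 0.6}
    - {"xyz": [93, -112, 20], "turn": [-0.194, -0.185, -1.564], "grip": 0.6}
    - {"xyz": [93, -112, 20], "turn": [-0.194, -0.185, -1.564], "grip": 0.6}
    - {"xyz": [93, -112, 20], "turn": [-0.194, -0.185, -1.564], "grip": 0.6}
    - {"xyz": [93, -112, 20], "turn": [-0.194, -0.185, -1.564], "grip": 0.6}
    - {"xyz": [93, -112, 20], "turn": [-0.194, -0.185, -1.564], "grip": 0.6}
    - {"xyz": [93, -112, 20], "turn": [-0.194, -0.185, -1.564], "grip": 0.6}
    - {"xyz": [93, -112, 20], "turn": [-0.194, -0.185, -1.564], "grip": 0.6}

```text
clock: 6.45
tcp_pos: [0.4051, -0.1137, 0.0962]
orientation: [0.114, -0.042, 0.992, 0.013]
wrist_force: [0.1, -0.1, 0.2]
finger_gap: 0.0513
grip_force: 0.0
```

```bash
python3 - <<'E'
from h import *
to(world(.385,Y0,.020),YAW+np.pi/2,-.25,np.r_[ey,0])
s,p,r=state();print(s['joint_pos'])
E
```

```text
t 6.45 F [ 0.09 -0.14  0.22] gap 0.0513 p [ 0.4051 -0.1137  0.0962]
xyz [12.9, -4.9, 75.2] turn [-0.0031, -0.0196, -0.0809] j6 -0.65
[-0.57746125 -0.03971988 -0.74855963  0.68948961  0.15340632 -0.64894885]
```

Emit:
apply_moves:
  rows:
    - {"xyz": [4, -5, 25], "turn": [-0.003, -0.02, -0.081], "grip": 0.6}
    - {"xyz": [8, -5, 50], "turn": [-0.003, -0.02, -0.081], "grip": 0.6}
    - {"xyz": [12, -5, 68], "turn": [-0.003, -0.02, -0.081], "grip": 0.6}
    - {"xyz": [13, -5, 75], "turn": [-0.003, -0.02, -0.081], "grip": 0.6}
    - {"xyz": [13, -5, 75], "turn": [-0.003, -0.02, -0.081], "grip": 0.6}

```text
clock: 6.87
tcp_pos: [0.4087, -0.1164, 0.0189]
orientation: [0.123, -0.079, 0.989, 0.011]
wrist_force: [0.5, 0.2, 0.6]
finger_gap: 0.0515
grip_force: 0.0
```

```bash
python3 - <<'E'
from h import *
to(world(.485,Y0,.019),YAW+np.pi/2,-.25,np.r_[ey,0])
s,p,r=state();print(p[:2]@ex,p[:2]@ey)
c,z,K,V=cam('top'); cv2.imwrite('pics/z3.png',cv2.resize(c[130:270,220:360],(600,600),interpolation=cv2.INTER_CUBIC))
E
```

```text
t 6.8667 F [0.47 0.15 0.64] gap 0.0515 p [ 0.4087 -0.1164  0.0189]
xyz [-98.1, -0.1, 24.6] turn [0.0013, -0.0031, -0.0069] j6 -0.73
0.38382635143156196 -0.18236186240463123
```

View pics/z3.png

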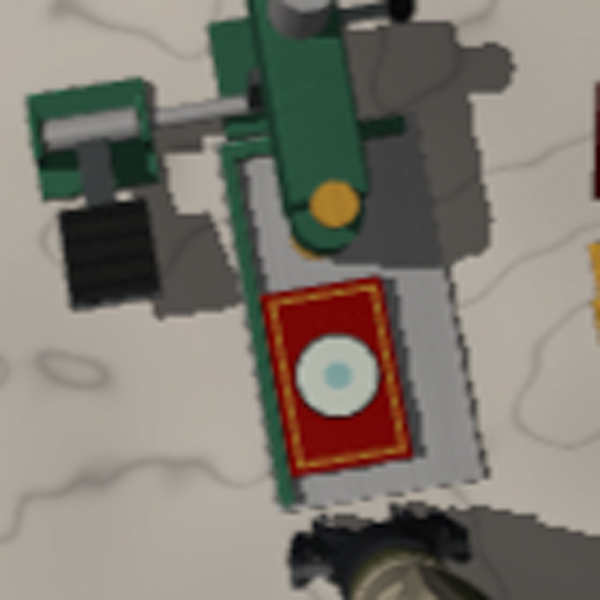

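The lid is flush with the rail (edge at zoom 262–295, 295–475), and the fingers are behind its front face. Now I'll push along the press's +x.

Emit:
apply_moves:
  rows:
    - {"xyz": [-9.7, 0, 2.5], "turn": [0, -0.003, -0.006], "grip": 0.6}
    - {"xyz": [-15.5, 0, 3.9], "turn": [0, -0.003, -0.006], "grip": 0.6}
    - {"xyz": [-19.4, 0, 4.9], "turn": [0, -0.003, -0.006], "grip": 0.6}
    - {"xyz": [-22.3, 0, 5.6], "turn": [0, -0.003, -0.006], "grip": 0.6}
    - {"xyz": [-25.2, 0, 6.4], "turn": [0, -0.003, -0.006], "grip": 0.6}
    - {"xyz": [-29, 0.2, 7.3], "turn": [0, -0.003, -0.006], "grip": 0.6}
    - {"xyz": [-34, 0.4, 8.6], "turn": [0, -0.003, -0.006], "grip": 0.6}
    - {"xyz": [-38.8, 0.6, 9.8], "turn": [0, -0.003, -0.006], "grip": 0.6}
    - {"xyz": [-43.6, 0.8, 11], "turn": [0, -0.003, -0.006], "grip": 0.6}
    - {"xyz": [-48.5, 1, 12.2], "turn": [0, -0.003, -0.006], "grip": 0.6}
    - {"xyz": [-53.4, 1.2, 13.5], "turn": [0, -0.003, -0.006], "grip": 0.6}
    - {"xyz": [-58.2, 1.4, 14.7], "turn": [0, -0.003, -0.006], "grip": 0.6}

```text
clock: 7.92
tcp_pos: [0.4702, -0.1068, 0.0213]
orientation: [0.126, -0.082, 0.989, 0.009]
wrist_force: [-2.6, -2.9, 0.6]
finger_gap: 0.0514
grip_force: 1.7
```

```bash
python3 - <<'E'
from h import *
to(world(.528,Y0+.003,.0195),YAW+np.pi/2,-.25,np.r_[ey,0])
s,p,r=state();print(p[:2]@ex,p[:2]@ey-Y0)
E
```

```text
t 7.9167 F [-2.61 -2.88  0.62] gap 0.0514 p [ 0.4702 -0.1068  0.0213]
xyz [-78.8, 3.0, 22.3] turn [-0.0031, 0.0035, 0.0001] j6 -0.64
0.44610314004332663 5.9225318870370636e-05
```

Emit:
apply_moves:
  rows:
    - {"xyz": [-5, 0.2, 1.5], "turn": [0, 0, 0], "grip": 0.6}
    - {"xyz": [-10, 0.3, 2.8], "turn": [0, 0, 0], "grip": 0.6}
    - {"xyz": [-15, 0.5, 4.1], "turn": [0, 0, 0], "grip": 0.6}
    - {"xyz": [-20, 0.6, 5.4], "turn": [0, 0, 0], "grip": 0.6}
    - {"xyz": [-25, 0.8, 6.7], "turn": [0, 0, 0], "grip": 0.6}
    - {"xyz": [-30, 1, 8], "turn": [0, 0, 0], "grip": 0.6}
    - {"xyz": [-35, 1.1, 9.3], "turn": [0, 0, 0], "grip": 0.6}
    - {"xyz": [-40, 1.3, 10.6], "turn": [0, 0, 0], "grip": 0.6}
    - {"xyz": [-45, 1.4, 12], "turn": [0, 0, 0], "grip": 0.6}
    - {"xyz": [-50, 1.6, 13.3], "turn": [0, 0, 0], "grip": 0.6}
    - {"xyz": [-55, 1.8, 14.6], "turn": [0, 0, 0], "grip": 0.6}
    - {"xyz": [-60, 2, 15.9], "turn": [0, 0, 0], "grip": 0.6}

```text
clock: 8.92
tcp_pos: [0.5312, -0.0943, 0.0211]
orientation: [0.126, -0.082, 0.989, 0.009]
wrist_force: [-3.9, -3.1, 0.2]
finger_gap: 0.0511
grip_force: 1.9
```

```bash
python3 - <<'E'
from h import *
to(world(.528,Y0+.003,.0195),YAW+np.pi/2,-.25,np.r_[ey,0])
s,p,r=state();print(p[:2]@ex,p[:2]@ey-Y0)
c,z,K,V=cam('top'); cv2.imwrite('pics/z4.png',cv2.resize(c[130:270,220:360],(600,600),interpolation=cv2.INTER_CUBIC))
E
```

```text
t 8.9167 F [-3.9  -3.11  0.17] gap 0.0511 p [ 0.5312 -0.0943  0.0211]
xyz [-18.7, 0.7, 6.5] turn [-0.0026, 0.0039, 0.0004] j6 -0.55
0.5083020384171494 0.0022911004259020262
```

View pics/z4.png

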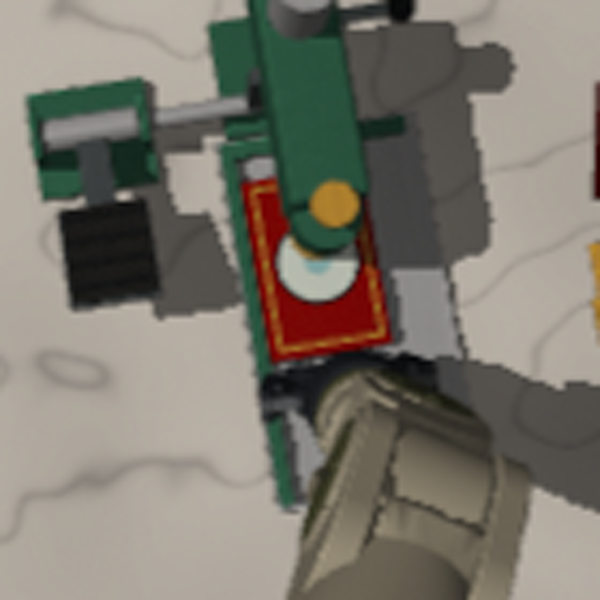

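The lid is still flush on the rail, with about 20 mm left to the stop. I'll go slowly from here.

Emit:
apply_moves:
  rows:
    - {"xyz": [-3, 0, 0.9], "turn": [0, 0, 0], "grip": 0.6}
    - {"xyz": [-6, 0.1, 1.8], "turn": [0, 0, 0], "grip": 0.6}
    - {"xyz": [-9, 0.2, 2.7], "turn": [0, 0, 0], "grip": 0.6}
    - {"xyz": [-12, 0.3, 3.6], "turn": [0, 0, 0], "grip": 0.6}
    - {"xyz": [-14, 0.4, 4.2], "turn": [0, 0, 0], "grip": 0.6}
    - {"xyz": [-15, 0.5, 4.5], "turn": [0, 0, 0], "grip": 0.6}
    - {"xyz": [-16, 0.5, 4.8], "turn": [0, 0, 0], "grip": 0.6}
    - {"xyz": [-16, 0.5, 4.8], "turn": [0, 0, 0], "grip": 0.6}

```text
clock: 9.63
tcp_pos: [0.5473, -0.091, 0.0205]
orientation: [0.126, -0.082, 0.989, 0.009]
wrist_force: [-3.2, -1.7, 3.2]
finger_gap: 0.0513
grip_force: 1.5
```

```bash
python3 - <<'E'
from h import *
to(world(.528,Y0+.003,.0195),YAW+np.pi/2,-.25,np.r_[ey,0])
s,p,r=state();print(p[:2]@ex,p[:2]@ey-Y0)
E
```

```text
t 9.6333 F [-3.24 -1.68  3.22] gap 0.0513 p [ 0.5473 -0.091   0.0205]
xyz [-2.9, 0.1, 1.8] turn [-0.0023, 0.0042, 0.0005] j6 -0.53
0.5247149802013448 0.0028864150095956886
```

Emit:
apply_moves:
  rows:
    - {"xyz": [-1, 0, 0.3], "turn": [0, 0, 0], "grip": 0.6}
    - {"xyz": [-2, 0, 0.5], "turn": [0, 0, 0], "grip": 0.6}
    - {"xyz": [-3, 0, 0.8], "turn": [0, 0, 0], "grip": 0.6}
    - {"xyz": [-3, 0, 0.8], "turn": [0, 0, 0], "grip": 0.6}

```text
clock: 9.97
tcp_pos: [0.5504, -0.0905, 0.0204]
orientation: [0.126, -0.082, 0.989, 0.009]
wrist_force: [-1.6, -0.6, 2.0]
finger_gap: 0.0513
grip_force: 1.2
```

```bash
python3 - <<'E'
from h import *
to(world(.528,Y0+.003,.0195),YAW+np.pi/2,-.25,np.r_[ey,0])
s,p,r=state();print(p[:2]@ex,p[:2]@ey-Y0)
E
```

```text
t 9.9667 F [-1.56 -0.56  2.04] gap 0.0513 p [ 0.5504 -0.0905  0.0204]
xyz [0.1, 0.1, 0.9] turn [-0.0023, 0.0043, 0.0005] j6 -0.53
0.5279033598649681 0.002887679201149018
```

Not at the stop yet, as the force is still low. I'll keep going in 1 mm steps.

Emit:
apply_moves:
  rows:
    - {"xyz": [-1, 0, 0.3], "turn": [0, 0, 0], "grip": 0.6}
    - {"xyz": [-2, 0, 0.5], "turn": [0, 0, 0], "grip": 0.6}
    - {"xyz": [-2, 0, 0.5], "turn": [0, 0, 0], "grip": 0.6}

```text
clock: 10.22
tcp_pos: [0.5521, -0.0902, 0.0204]
orientation: [0.126, -0.082, 0.989, 0.009]
wrist_force: [-4.1, -0.6, 2.5]
finger_gap: 0.0514
grip_force: 1.9
```

```bash
python3 - <<'E'
from h import *
s,p,r=state();print(p[:2]@ex,p[:2]@ey-Y0,s['wrist_force'])
E
```

```text
0.5296272243491597 0.002873243529215752 [-4.14257716 -0.59747361  2.47354048]
```

Emit:
apply_moves:
  rows:
    - {"xyz": [-1, 0, 0.3], "turn": [0, 0, 0], "grip": 0.6}
    - {"xyz": [-2, 0, 0.5], "turn": [0, 0, 0], "grip": 0.6}
    - {"xyz": [-2, 0, 0.5], "turn": [0, 0, 0], "grip": 0.6}

```text
clock: 10.47
tcp_pos: [0.5523, -0.0901, 0.0199]
orientation: [0.124, -0.082, 0.989, 0.009]
wrist_force: [-9.9, -1.2, 6.4]
finger_gap: 0.0511
grip_force: 5.1
```

```bash
python3 - <<'E'
from h import *
s,p,r=state();print(p[:2]@ex,p[:2]@ey-Y0,s['wrist_force'])
c,z,K,V=cam('top'); cv2.imwrite('pics/z5.png',cv2.resize(c[130:270,220:360],(600,600),interpolation=cv2.INTER_CUBIC)); np.savez('t5.npz',c=c,z=z,K=K,V=V)
E
```

```text
0.5298100745376654 0.0029642518087370784 [-9.94586455 -1.22893043  6.35513531]
```

View pics/z5.png

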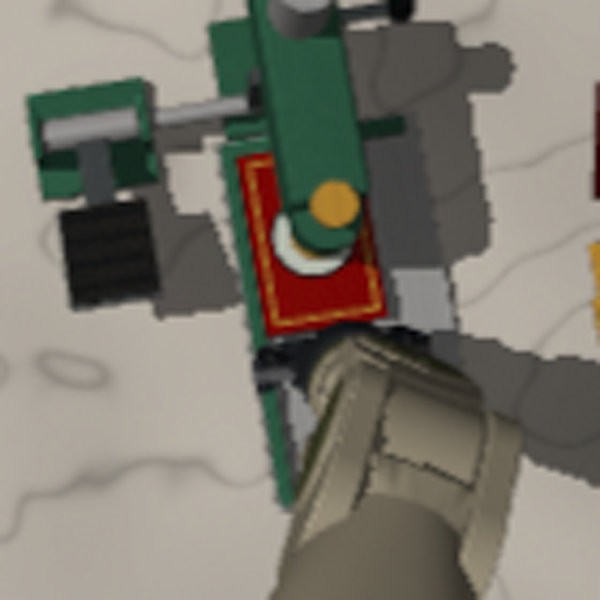

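The lid is seated at the back stop (10 N, no motion) and still flush on the rail. I'll back off and go to the pedal.

Emit:
apply_moves:
  rows:
    - {"xyz": [5, 0, -1.2], "turn": [0, 0, 0], "grip": 0.6}
    - {"xyz": [29, 0, -7.4], "turn": [0, 0, 0], "grip": 0.6}
    - {"xyz": [39, 0, -15], "turn": [0, 0, 0], "grip": 0.4}
    - {"xyz": [25, 0, -45], "turn": [0, 0, 0], "grip": 0}
    - {"xyz": [15, 0, -85], "turn": [0, 0, 0], "grip": 0}
    - {"xyz": [7, 0, -125], "turn": [0, 0, 0], "grip": 0}
    - {"xyz": [7, 0, -140], "turn": [0, 0, 0], "grip": 0}
    - {"xyz": [7, 0, -140], "turn": [0, 0, 0], "grip": 0}

```text
clock: 11.18
tcp_pos: [0.5162, -0.0979, 0.1603]
orientation: [0.131, -0.083, 0.988, 0.007]
wrist_force: [0.4, 0.7, -0.3]
finger_gap: -0.0003
grip_force: 0.0
```

```bash
python3 - <<'E'
from h import *
s,p,r=state();print(p[:2]@ex,p[:2]@ey-Y0)
to(world(.50,Y0+.1645,.15),YAW+np.pi/2)
c,z,K,V=cam('top'); W=pts(z,K,V)
hsv=cv2.cvtColor(c,cv2.COLOR_BGR2HSV); H,S,Vv=[hsv[...,i].astype(int) for i in range(3)]
X=W[...,:2]@ex-.5635; Y=W[...,:2]@ey-Y0; Z=W[...,2]
m=((H<8)|(H>172))&(S>150)&(Vv>60)&(Z>.025)&(Z<.045)&(X>-.2)&(X<.2)&(abs(Y)<.08)
print(np.percentile(X[m],[0,1,99,100]),np.percentile(Y[m],[0,1,99,100]))
for a,b in((-.02,0),(0,.02),(.08,.1),(.1,.12)):
    k=m&(X>a)&(X<b); print(a,np.percentile(Y[k],[0,2,98,100]).round(4))
E
```

```text
0.49288911600537677 0.0012166699549424898
t 11.1833 F [ 0.4   0.68 -0.32] gap -0.0003 p [ 0.5162 -0.0979  0.1603]
xyz [-4.5, 163.4, 10.6] turn [-0.0079, 0.2633, 0.0008] j6 -0.57
[-0.02411504 -0.02348467  0.12253405  0.1257266 ] [-0.0489345  -0.04723351  0.04961973  0.05027181]
-0.02 [-0.0486 -0.0473  0.0485  0.0497]
0 [-0.0489 -0.0467  0.0473  0.0486]
0.08 [0.0207 0.0211 0.0489 0.05  ]
0.1 [0.0214 0.0223 0.049  0.0494]
```

The lid spans x −24..126 mm and y ±49 mm in the press frame, so it is seated squarely.

Emit:
apply_moves:
  rows:
    - {"xyz": [-4, 163, 11], "turn": [-0.008, 0.263, 0], "grip": 0}
    - {"xyz": [-4, 163, 11], "turn": [-0.008, 0.263, 0], "grip": 0}
    - {"xyz": [-4, 163, 11], "turn": [-0.008, 0.263, 0], "grip": 0}
    - {"xyz": [-4, 163, 11], "turn": [-0.008, 0.263, 0], "grip": 0}
    - {"xyz": [-4, 163, 11], "turn": [-0.008, 0.263, 0], "grip": 0}
    - {"xyz": [-4, 163, 11], "turn": [-0.008, 0.263, 0], "grip": 0}

```text
clock: 11.73
tcp_pos: [0.4911, 0.0675, 0.142]
orientation: [-0.007, -0.085, 0.996, 0.003]
wrist_force: [-0.2, -0.2, 0.3]
finger_gap: 0.0004
grip_force: 0.0
```

```bash
python3 - <<'E'
from h import *
to(world(.622,Y0+.1645,.125),YAW+np.pi/2)
E
```

```text
t 11.7333 F [-0.17 -0.15  0.29] gap 0.0004 p [0.4911 0.0675 0.142 ]
xyz [-126.7, -4.8, 15.4] turn [0.0062, -0.0126, 0.0052] j6 -0.2
```

Emit:
apply_moves:
  rows:
    - {"xyz": [-40, -2, 0], "turn": [0, 0, 0], "grip": 0}
    - {"xyz": [-80, -4, 0], "turn": [0.003, -0.006, 0.002], "grip": 0}
    - {"xyz": [-115, -5, 5], "turn": [0.006, -0.012, 0.005], "grip": 0}
    - {"xyz": [-127, -5, 14], "turn": [0.006, -0.012, 0.005], "grip": 0}
    - {"xyz": [-127, -5, 15], "turn": [0.006, -0.012, 0.005], "grip": 0}
    - {"xyz": [-127, -5, 15], "turn": [0.006, -0.012, 0.005], "grip": 0}

```text
clock: 12.23
tcp_pos: [0.6175, 0.0801, 0.1258]
orientation: [-0.0, -0.08, 0.997, -0.0]
wrist_force: [-0.4, 0.7, 0.8]
finger_gap: -0.0001
grip_force: 0.0
```

```bash
python3 - <<'E'
from h import *
to(world(.622,Y0+.1645,.092),YAW+np.pi/2)
c,z,K,V=cam('side'); cv2.imwrite('pics/z6.png',cv2.resize(c[150:290,170:310],(600,600),interpolation=cv2.INTER_CUBIC))
E
```

```text
t 12.2333 F [-0.41  0.69  0.8 ] gap -0.0001 p [0.6175 0.0801 0.1258]
xyz [0.2, 4.4, 33.8] turn [-0.0003, -0.0008, -0.0059] j6 -0.16
```

View pics/z6.png

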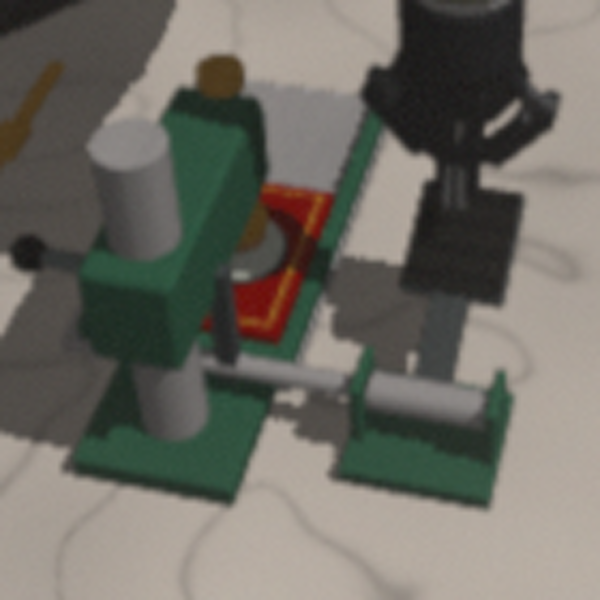

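The closed fingertips are above the tread, around zoom (455,200). I'll descend until they touch and then start pressing.

Emit:
apply_moves:
  rows:
    - {"xyz": [-4, 4, 15], "turn": [0, 0, -0.005], "grip": 0}
    - {"xyz": [-4, 4, 24], "turn": [0, 0, -0.005], "grip": 0}
    - {"xyz": [-4, 4, 27], "turn": [0, 0, -0.005], "grip": 0}
    - {"xyz": [-4, 4, 29], "turn": [0, 0, -0.005], "grip": 0}
    - {"xyz": [-4, 4, 31], "turn": [0, 0, -0.005], "grip": 0}
    - {"xyz": [-4, 4, 33], "turn": [0, 0, -0.005], "grip": 0}
    - {"xyz": [-4, 4, 35], "turn": [0, 0, -0.005], "grip": 0}
    - {"xyz": [-3, 4, 37], "turn": [0, 0, -0.005], "grip": 0}
    - {"xyz": [-2, 4, 39], "turn": [0, 0, -0.005], "grip": 0}
    - {"xyz": [-1, 4, 41], "turn": [0, 0, -0.005], "grip": 0}
    - {"xyz": [-1, 4, 41], "turn": [0, 0, -0.005], "grip": 0}

```text
clock: 13.2
tcp_pos: [0.6194, 0.0855, 0.0871]
orientation: [0.002, -0.083, 0.997, -0.0]
wrist_force: [2.1, 0.1, 1.9]
finger_gap: 0.0001
grip_force: 1.4
```

```bash
cat >> h.py <<'E'
def pedal():
    s,p,r=state(); print('t',s['clock'],'X,Y,z',(p[:2]@ex-.5635).round(4),(p[:2]@ey-Y0).round(4),p[2].round(4),'F',np.round(s['wrist_force'],1))
    c,z,K,V=cam('side'); W=pts(z,K,V); X=W[...,:2]@ex-.5635; Y=W[...,:2]@ey-Y0; Z=W[...,2]
    t=(c.max(-1)<55)&(Z>.02)&(Z<.12)&(Y>.125)&(Y<.205)&(X>.01)&(X<.105)&~((abs(Y-.165)<.02)&(X<.075))
    A=np.c_[X[t],np.ones(t.sum())]; 
    for _ in range(3):
        k=np.linalg.lstsq(A,Z[t],rcond=None)[0]; e=abs(A@k-Z[t]); q=e<.006; A=A[q]; t[np.nonzero(t)[0][~q],np.nonzero(t)[1][~q]]=False
    print('tread n',len(A),'slope',k[0].round(3),'pedal~',(.32-np.arctan(-k[0])).round(3),'z at .058',(k[0]*.058+k[1]).round(4))
E
python3 -c "
from h import *
pedal()"
```

```text
t 13.2 X,Y,z 0.0615 0.1651 0.0871 F [2.1 0.1 1.9]
tread n 289 slope -0.279 pedal~ 0.047 z at .058 0.0855
```

Emit:
apply_moves:
  rows:
    - {"xyz": [0.7, 0, 2], "turn": [0, 0, 0], "grip": 0}
    - {"xyz": [1.4, 0, 4], "turn": [0, 0, 0], "grip": 0}
    - {"xyz": [2, 0, 6], "turn": [0, 0, 0], "grip": 0}
    - {"xyz": [2.6, 0, 8], "turn": [0, 0, 0], "grip": 0}
    - {"xyz": [3.2, 0, 10], "turn": [0, 0, 0], "grip": 0}
    - {"xyz": [3.7, 0, 12], "turn": [0, 0, 0], "grip": 0}
    - {"xyz": [4.2, 0, 14], "turn": [0, 0, 0], "grip": 0}
    - {"xyz": [4.2, 0, 14], "turn": [0, 0, 0], "grip": 0}

```text
clock: 13.92
tcp_pos: [0.6148, 0.0848, 0.0726]
orientation: [0.001, -0.083, 0.997, -0.0]
wrist_force: [2.9, -0.4, 3.4]
finger_gap: -0.0001
grip_force: 1.9
```

```bash
python3 -c "
from h import *
pedal()"
```

```text
t 13.9167 X,Y,z 0.0568 0.1652 0.0726 F [ 2.9 -0.4  3.4]
tread n 253 slope -0.137 pedal~ 0.184 z at .058 0.0707
```

Emit:
apply_moves:
  rows:
    - {"xyz": [0.3, 0, 1.5], "turn": [0, 0, 0], "grip": 0}
    - {"xyz": [0.6, 0, 3], "turn": [0, 0, 0], "grip": 0}
    - {"xyz": [0.8, 0, 4], "turn": [0, 0, 0], "grip": 0}
    - {"xyz": [1, 0, 5], "turn": [0, 0, 0], "grip": 0}
    - {"xyz": [1.2, 0, 6], "turn": [0, 0, 0], "grip": 0}
    - {"xyz": [1.2, 0, 6], "turn": [0, 0, 0], "grip": 0}

```text
clock: 14.47
tcp_pos: [0.6138, 0.0846, 0.0679]
orientation: [0.002, -0.083, 0.997, -0.0]
wrist_force: [0.5, -1.3, 8.1]
finger_gap: -0.0002
grip_force: 4.1
```

```bash
python3 -c "
from h import *
pedal()"
```

```text
t 14.4667 X,Y,z 0.0559 0.1651 0.0679 F [ 0.5 -1.3  8.1]
tread n 245 slope -0.102 pedal~ 0.219 z at .058 0.0663
```

The pedal is at 0.22 rad and the force has risen to 8 N, so the foot has met the disc. I'll continue.

Emit:
apply_moves:
  rows:
    - {"xyz": [0.2, 0, 1], "turn": [0, 0, 0], "grip": 0}
    - {"xyz": [0.3, 0, 2], "turn": [0, 0, 0], "grip": 0}
    - {"xyz": [0.5, 0, 3], "turn": [0, 0, 0], "grip": 0}
    - {"xyz": [0.6, 0, 4], "turn": [0, 0, 0], "grip": 0}
    - {"xyz": [0.8, 0, 5], "turn": [0, 0, 0], "grip": 0}
    - {"xyz": [0.9, 0, 6], "turn": [0, 0, 0], "grip": 0}
    - {"xyz": [0.9, 0, 6], "turn": [0, 0, 0], "grip": 0}

```text
clock: 15.1
tcp_pos: [0.6128, 0.0844, 0.0619]
orientation: [0.002, -0.083, 0.997, -0.0]
wrist_force: [0.1, -0.3, 9.2]
finger_gap: -0.0003
grip_force: 4.4
```

```bash
python3 -c "
from h import *
pedal()"
```

```text
t 15.1 X,Y,z 0.0549 0.1651 0.0619 F [ 0.1 -0.3  9.2]
tread n 60 slope -0.163 pedal~ 0.158 z at .058 0.0653
```

Emit:
apply_moves:
  rows:
    - {"xyz": [0.1, 0, 1], "turn": [0, 0, 0], "grip": 0}
    - {"xyz": [0.2, 0, 2], "turn": [0, 0, 0], "grip": 0}
    - {"xyz": [0.3, 0, 3], "turn": [0, 0, 0], "grip": 0}
    - {"xyz": [0.4, 0, 4], "turn": [0, 0, 0], "grip": 0}
    - {"xyz": [0.5, 0, 5], "turn": [0, 0, 0], "grip": 0}
    - {"xyz": [0.5, 0, 5], "turn": [0, 0, 0], "grip": 0}

```text
clock: 15.65
tcp_pos: [0.6125, 0.0844, 0.0586]
orientation: [0.002, -0.083, 0.997, -0.0]
wrist_force: [-3.3, -1.2, 17.6]
finger_gap: 0.0001
grip_force: 8.9
```

```bash
python3 -c "
from h import *
pedal()"
```

```text
t 15.65 X,Y,z 0.0545 0.1651 0.0586 F [-3.3 -1.2 17.6]
tread n 15 slope -0.209 pedal~ 0.114 z at .058 0.0658
```

The force is at 17.6 N and motion has nearly stopped. I'll press 1 mm more to confirm the stop, then hold.

Emit:
apply_moves:
  rows:
    - {"xyz": [0, 0, 0.5], "turn": [0, 0, 0], "grip": 0}
    - {"xyz": [0, 0, 1], "turn": [0, 0, 0], "grip": 0}
    - {"xyz": [0, 0, 1], "turn": [0, 0, 0], "grip": 0}
    - {"xyz": [0, 0, 1], "turn": [0, 0, 0], "grip": 0}

```text
clock: 16.03
tcp_pos: [0.6125, 0.0844, 0.0584]
orientation: [0.003, -0.083, 0.997, -0.001]
wrist_force: [-5.1, -1.4, 22.7]
finger_gap: -0.0
grip_force: 11.4
```

Emit:
apply_moves:
  rows:
    - {"xyz": [0, 0, 0.5], "turn": [0, 0, 0], "grip": 0}
    - {"xyz": [0, 0, 0.5], "turn": [0, 0, 0], "grip": 0}
    - {"xyz": [0, 0, 0.5], "turn": [0, 0, 0], "grip": 0}
    - {"xyz": [0, 0, 0.5], "turn": [0, 0, 0], "grip": 0}
    - {"xyz": [0, 0, 0.5], "turn": [0, 0, 0], "grip": 0}
    - {"xyz": [0, 0, 0.5], "turn": [0, 0, 0], "grip": 0}
    - {"xyz": [0, 0, 0.5], "turn": [0, 0, 0], "grip": 0}
    - {"xyz": [0, 0, 0.5], "turn": [0, 0, 0], "grip": 0}
    - {"xyz": [0, 0, 0.5], "turn": [0, 0, 0], "grip": 0}
    - {"xyz": [0, 0, 0.5], "turn": [0, 0, 0], "grip": 0}
    - {"xyz": [0, 0, 0.5], "turn": [0, 0, 0], "grip": 0}
    - {"xyz": [0, 0, 0.5], "turn": [0, 0, 0], "grip": 0}

```text
clock: 17.03
tcp_pos: [0.6124, 0.0844, 0.0583]
orientation: [0.003, -0.083, 0.997, -0.001]
wrist_force: [-5.6, -0.5, 24.7]
finger_gap: -0.0002
grip_force: 12.5
```

Solid at the stop: 25 N and no motion. I'll hold for another 1.5 s.

Emit:
apply_moves:
  rows:
    - {"xyz": [0, 0, 0], "turn": [0, 0, 0], "grip": 0}
    - {"xyz": [0, 0, 0], "turn": [0, 0, 0], "grip": 0}
    - {"xyz": [0, 0, 0], "turn": [0, 0, 0], "grip": 0}
    - {"xyz": [0, 0, 0], "turn": [0, 0, 0], "grip": 0}
    - {"xyz": [0, 0, 0], "turn": [0, 0, 0], "grip": 0}
    - {"xyz": [0, 0, 0], "turn": [0, 0, 0], "grip": 0}
    - {"xyz": [0, 0, 0], "turn": [0, 0, 0], "grip": 0}
    - {"xyz": [0, 0, 0], "turn": [0, 0, 0], "grip": 0}
    - {"xyz": [0, 0, 0], "turn": [0, 0, 0], "grip": 0}
    - {"xyz": [0, 0, 0], "turn": [0, 0, 0], "grip": 0}
    - {"xyz": [0, 0, 0], "turn": [0, 0, 0], "grip": 0}
    - {"xyz": [0, 0, 0], "turn": [0, 0, 0], "grip": 0}

```text
clock: 18.03
tcp_pos: [0.6125, 0.0844, 0.0583]
orientation: [0.003, -0.083, 0.997, -0.001]
wrist_force: [-5.5, -1.2, 25.0]
finger_gap: -0.0001
grip_force: 12.5
```

Emit:
apply_moves:
  rows:
    - {"xyz": [0, 0, 0], "turn": [0, 0, 0], "grip": 0}
    - {"xyz": [0, 0, 0], "turn": [0, 0, 0], "grip": 0}
    - {"xyz": [0, 0, 0], "turn": [0, 0, 0], "grip": 0}
    - {"xyz": [0, 0, 0], "turn": [0, 0, 0], "grip": 0}
    - {"xyz": [0, 0, 0], "turn": [0, 0, 0], "grip": 0}
    - {"xyz": [0, 0, 0], "turn": [0, 0, 0], "grip": 0}

```text
clock: 18.53
tcp_pos: [0.6124, 0.0843, 0.0583]
orientation: [0.003, -0.083, 0.997, -0.001]
wrist_force: [-6.2, -1.0, 24.6]
finger_gap: 0.0001
grip_force: 12.5
```

Now I'll ease the pedal back up along the arc.

Emit:
apply_moves:
  rows:
    - {"xyz": [0, 0, -2], "turn": [0, 0, 0], "grip": 0}
    - {"xyz": [-0.2, 0, -4], "turn": [0, 0, 0], "grip": 0}
    - {"xyz": [-0.5, 0, -6], "turn": [0, 0, 0], "grip": 0}
    - {"xyz": [-0.8, 0, -8], "turn": [0, 0, 0], "grip": 0}
    - {"xyz": [-1.1, 0, -10], "turn": [0, 0, 0], "grip": 0}
    - {"xyz": [-1.5, 0, -12], "turn": [0, 0, 0], "grip": 0}
    - {"xyz": [-1.9, 0, -14], "turn": [0, 0, 0], "grip": 0}
    - {"xyz": [-2.4, 0, -16], "turn": [0, 0, 0], "grip": 0}
    - {"xyz": [-3, 0, -18], "turn": [0, 0, 0], "grip": 0}
    - {"xyz": [-3.6, 0, -20], "turn": [0, 0, 0], "grip": 0}
    - {"xyz": [-4.2, 0, -22], "turn": [0, 0, 0], "grip": 0}
    - {"xyz": [-5, 0, -24], "turn": [0, 0, 0], "grip": 0}

```text
clock: 19.53
tcp_pos: [0.6165, 0.0852, 0.0784]
orientation: [0.001, -0.083, 0.997, -0.0]
wrist_force: [-1.5, -2.3, 4.3]
finger_gap: 0.0003
grip_force: 1.9
```

Emit:
apply_moves:
  rows:
    - {"xyz": [-0.7, 0, -2], "turn": [0, 0, 0], "grip": 0}
    - {"xyz": [-1.4, 0, -4], "turn": [0, 0, 0], "grip": 0}
    - {"xyz": [-2.1, 0, -6], "turn": [0, 0, 0], "grip": 0}
    - {"xyz": [-2.8, 0, -8], "turn": [0, 0, 0], "grip": 0}
    - {"xyz": [-3.5, 0, -10], "turn": [0, 0, 0], "grip": 0}
    - {"xyz": [-4.2, 0, -12], "turn": [0, 0, 0], "grip": 0}
    - {"xyz": [-5, 0, -14], "turn": [0, 0, 0], "grip": 0}
    - {"xyz": [-5, 0, -16], "turn": [0, 0, 0], "grip": 0}
    - {"xyz": [-5, 0, -18], "turn": [0, 0, 0], "grip": 0}
    - {"xyz": [-5, 0, -20], "turn": [0, 0, 0], "grip": 0}
    - {"xyz": [-5, 0, -22], "turn": [0, 0, 0], "grip": 0}
    - {"xyz": [-5, 0, -24], "turn": [0, 0, 0], "grip": 0}

```text
clock: 20.53
tcp_pos: [0.6218, 0.0862, 0.1024]
orientation: [0.001, -0.083, 0.997, -0.0]
wrist_force: [0.4, -0.7, -0.1]
finger_gap: 0.0004
grip_force: 0.0
```

Emit:
apply_moves:
  rows:
    - {"xyz": [0, 0, -15], "turn": [0, 0, 0], "grip": 0}
    - {"xyz": [0, 0, -40], "turn": [0, 0, 0], "grip": 0}
    - {"xyz": [20, 0, -60], "turn": [0, 0, 0], "grip": 0}
    - {"xyz": [60, 0, -60], "turn": [0, 0, 0], "grip": 0}
    - {"xyz": [100, 0, -60], "turn": [0, 0, 0], "grip": 0}
    - {"xyz": [120, 0, -60], "turn": [0, 0, 0], "grip": 0}
    - {"xyz": [120, 0, -60], "turn": [0, 0, 0], "grip": 0}
    - {"xyz": [120, 0, -60], "turn": [0, 0, 0], "grip": 0}

```text
clock: 21.2
tcp_pos: [0.5029, 0.0662, 0.1628]
orientation: [0.002, -0.083, 0.997, -0.0]
wrist_force: [0.2, -0.2, 0.0]
finger_gap: -0.0002
grip_force: 0.0
```

```bash
python3 - <<'E'
from h import *
pedal()
for n in('top','side'):
    c,z,K,V=cam(n); W=pts(z,K,V)
    hsv=cv2.cvtColor(c,cv2.COLOR_BGR2HSV); H,S,Vv=[hsv[...,i].astype(int) for i in range(3)]
    X=W[...,:2]@ex-.5635; Y=W[...,:2]@ey-Y0; Z=W[...,2]
    m=((H<8)|(H>172))&(S>150)&(Vv>60)&(Z>.025)&(Z<.045)&(X>-.2)&(X<.2)&(abs(Y)<.08)
    print(n,np.percentile(X[m],[0,99,100]),np.percentile(Y[m],[0,1,99,100]),np.median(Z[m]))
    d=(S<90)&(Vv>90)&(Z>.025)&(Z<.05)&(np.hypot(X-.05,Y)<.03); print('disc z',d.sum(),np.median(Z[d]))
    d=(Vv<50)&(Z>.05)&(Z<.12)&(Y>.13)&(Y<.2)&(X>.01)&(X<.1); print('tread z',d.sum(),np.median(Z[d]))
E
```

```text
t 21.2 X,Y,z -0.0566 0.1652 0.1628 F [ 0.2 -0.2  0. ]
tread n 327 slope -0.337 pedal~ -0.005 z at .058 0.0923
top [-0.02419921  0.12191465  0.12419824] [-0.04856888 -0.04726124  0.04999447  0.05022388] 0.0331294804149218
disc z 0 nan
tread z 224 0.08682801268669038
side [-0.02111588  0.12709779  0.12872231] [-0.00117766  0.0012583   0.05020316  0.05049244] 0.03222388164364434
disc z 0 nan
tread z 538 0.09023124292583179
  return _methods._mean(a, axis=axis, dtype=dtype,
  ret = ret.dtype.type(ret / rcount)
```

The pedal is back at rest and the lid is unmoved. One quick check of the disc height, then I'll hand in.

```bash
python3 - <<'E'
from h import *
c,z,K,V=cam('top'); W=pts(z,K,V); X=W[...,:2]@ex-.5635; Y=W[...,:2]@ey-Y0; Z=W[...,2]
hsv=cv2.cvtColor(c,cv2.COLOR_BGR2HSV)
d=(np.hypot(X-.05,Y)<.029)&(Z<.046)&(Z>.02); print('disc',d.sum(),np.percentile(Z[d],[5,50,95]),np.median(hsv[d],0))
l=(X>-.02)&(X<.01)&(abs(Y)<.04); print('lid',np.median(Z[l]))
E
```

```text
disc 62 [0.03048481 0.03353729 0.03812434] [120.   22.5  24. ]
lid 0.033564144822529424
```

Disc height equals the lid top (before pressing it read 6 mm higher), so it is home.

```bash
python3 -c "
from workcell import ticket
print(ticket.hand_in())"
```

```text
the job is handed in; nothing more can be done
None
```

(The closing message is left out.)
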